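# Pass a carton through the counting gate

### The job

Lay the oblong carton flat in the open entry of the packing lane and push it along the lane, through the sprung swing gate, until it presses the counter's trip plate fully home; keep it pressed home for about a second, but press gently, since more than 15 N on the plate damages the counter. Then leave the carton lying flat in the pocket between gate and plate, take the gripper clear so that the gate swings fully shut behind it, and do not disturb the fitting, the tape roll or the cube-shaped carton.

Things in the scene. Friction and masses are not known exactly. Their poses are not given: they have to be found in the camera images.
- carton_mid (a point): The centre of the closed oblong cardboard carton, 90 (x) x 54 (y) x 50 (z) mm, 0.2 to 0.4 kg, rigid, loose on the bench. x runs along its length, z up; its two ends are alike. The centre is 25 mm above its underside.
- lane: The fixed metal packing lane. Origin: on the gate line, mid-channel, at bench height; x is the pushing direction, y to its left, z up. Bed top at z = 6 mm, x from -160 to +304, 116 wide. Guide walls 34 mm above the bed. Channel y -30 to +30 from x = -40 to the gate at x = 0. The leaf's swing sweeps the bed up to x = 72 mm: it shuts only behind a carton whose tail is farther on.
- lane_entry (a point): Where to lay the carton: a point on the bed's top at x = -104 mm, y = 0 in the lane's frame. Bed without walls from x = -160 to -76 mm; then funnel wings narrow from 95 mm apart at x = -74 to 60 mm at x = -40. With the carton's centre here its nose lies between the wings and its sides are free for fingers.
- lane_pocket (a point): A point on the bed's top in the pocket, at x = 120 mm, y = 0 in the lane's frame. -y wall at y = -30; +y wall at y = +50 to x = 78, then in to +35 from x = 100 to 243. At the pocket's end stands the counter, its setting varied: its upright trip plate (steel, 50 wide, 36 high) has its face between x = 172 and 232 mm when sprung out, to be found by contact.
- gate (a joint): Angle of the grey swing gate leaf (70 mm long, 36 mm high, 5 mm thick, low enough to reach over) in rad: 0 shut, positive swinging open in the pushing direction, up to 1.7. Its upright hinge pin is at x = 0, y = +44 mm in the lane's frame. A light spring (0.06 N m shut, 0.11 N m wide open) shuts it; a carton needs some 4 to 10 N of push to pass.
- plate (a joint): How far the counter's trip plate is pressed in, in m: 0 sprung out, 0.005 fully home against a hard stop. The spring needs 3 N to start and 5.5 N to be fully home, on top of the carton's sliding friction (about 1 to 5 N). Pressing down on the carton adds friction. It springs out again when let go.
- fitting_mid (a point): Bystander: centre of a small brass fitting with a plastic cap, standing upright, 30 mm across, 50 mm tall.
- tape_roll_mid (a point): Bystander: centre of a roll of tape lying flat, 90 mm across, 25 mm tall.
- cube_carton_mid (a point): Bystander: centre of a cube-shaped carton, 65 mm each way.
Things that resemble listed ones, but are neither listed nor needed, are in the scene too. What is shaped like the part that bears carton_mid but green or red is not meant.

How it is judged:
On the way, in this order (a step that is already met when the one before it is completed fails the run):
1. the carton lies flat on the bed in the lane with its middle at the gate line (within 30 mm) and holds the gate open (over 0.8 rad) (x of carton_mid in the frame of lane between -0.03 and 0.03 m and y of carton_mid in the frame of lane between -0.02 and 0.02 m and z of carton_mid in the frame of lane below 0.037 m and value of joint gate above 0.8 rad and angle between carton_mid's own z axis and vertical below 0.15 rad), for 0.1 s.
2. the carton presses the trip plate home (over 4.2 of 5 mm) for 0.4 s (value of joint plate above 0.0042 m and x of carton_mid in the frame of lane above 0.125 m and contact force between carton and plate above 1 N), for 0.4 s.
At the end, for the whole second after the job is handed in: The carton lies flat (within 0.1 rad) and at rest on the bed in the pocket, its middle 117 to 195 mm past the gate line and between the pocket's walls (y -20 to +25 mm), and the gate is shut behind it (under 0.08 rad) (x of carton_mid in the frame of lane between 0.117 and 0.195 m and y of carton_mid in the frame of lane between -0.02 and 0.025 m and z of carton_mid in the frame of lane below 0.037 m and angle between carton_mid's own z axis and vertical below 0.1 rad and value of joint gate below 0.08 rad and linear speed of carton below 0.02 m/s); the robot touches nothing.
It fails at once if the trip plate is pressed with more than 15 N (contact force between plate and anything else above 15 N).
It fails at once if the fitting is moved more than 20 mm (distance of fitting_mid from where it was at the start of the episode above 0.02 m).
It fails at once if the tape roll is moved more than 20 mm (distance of tape_roll_mid from where it was at the start of the episode above 0.02 m).
It fails at once if the cube-shaped carton is moved more than 20 mm (distance of cube_carton_mid from where it was at the start of the episode above 0.02 m).
It also fails if it takes over 72 s, if anything falls off the work surface, if the arm or the gripper's body presses on something with over 40 N, if the wrist force passes 120 N, or if a joint passes its speed limit or range.

### The arm

A 7-joint arm with a two-finger parallel gripper is mounted at the origin on the work surface. World frame = base frame: x ahead of the robot, y to its left, z up, the work surface at z = 0. Lengths are in m, angles in rad, forces in N, time in s.
With the tool pointing down it reaches from about 0.4 to 0.85 m from the base axis. Payload 10.4 kg.
Tool frame: the origin (TCP) lies at the very end of the fingers, on their centre line; the grasp point (between the pads) lies behind it (arm.grip_point_offset is the z of the grasp point in the tool frame, in m); z points along the fingers, y is the direction in which the jaws open and shut (so a half turn about z gives the same grasp; the last joint's range is limited). The gripper opens to 87 mm and grips with 3 to 60 N. Pads are 19 mm wide; open, the fingers measure 117 mm over their backs; the gripper's body (75 mm by 190 mm) begins 51 mm behind the grasp point.
Start: joints at [1.24, 0.332, -0.065, 1.46, 0.022, 1.35, -0.088], TCP at [0.189, -0.596, 0.202] pointing down, gripper open.
Joint ranges: [-2.6, 2.6], [-0.5, 2.12], [-1.47, 1.34], [0.16, 2.42], [-1.27, 4.41], [0.06, 2.06], [-2.6, 2.6]. Speed limits (rad/s): [2.22, 2.22, 2.79, 2.79, 3.14, 3.14, 3.14].

### API

Orientations are given as a unit quaternion [x, y, z, w].
In Python, from workcell import arm gives the robot as it stands.
- The arm moves only by the tool move_arm, never from a script. Its argument "deltas" is a list that holds one entry, the list of rows, each a list of 7 numbers: the turn, a rotation vector about the tool's x, y, z in units of 10 degrees (1.0 is 10 degrees), then the shift along the tool's x, y, z in units of 25 mm (1.0 is 25 mm), then the opening, from 0 (shut) to 1 (fully open). A call has 1 to 12 rows; each row is the pose to reach, as a shift and turn from the pose commanded when the call began, along the tool's axes at that moment; what a row does not reach only later rows make up. A row lasts 1/8 s, in which the tool goes at most 62.5 mm and 10.7 degrees, less where a joint would pass 70% of its speed; a pose out of reach is approached as far as the arm can. A call with a gripper value outside its range is refused whole. The fingers move at their own pace and stop on an object; "newtons" is the grip in N (left out, the last holds). Time passes only in rows, so rows that repeat a pose let the fingers close. It gives the time, the measured TCP pose, the force and the opening at its end, in the units of the state.
- arm.read_state(): the state, without advancing time (a new reading comes with each control period).
- arm.snapshot(name): name is "side" or "top"; returns (picture, depth): 480x640x3 uint8, red, green, blue; 480x640 float32, m along the optical axis (not along the pixel's ray), 0 where there is no reading.
- arm.get_calibration(name): a dict with "mtx" (3x3 intrinsics, pixels), "D" ([k1, k2, p1, p2, k3] as OpenCV has them; the pictures are not rectified), "world_to_cam" (4x4, takes a point from world to camera coordinates). Camera axes: x right, y up, looking along -z (the intrinsics and any distortion apply to the point x, -y, -z); pixel columns grow to the right and rows downward; lengths in m; the calibration is good to about 2 mm. A picture is of the moment at which its call begins. get_calibration takes no time and is no camera call.
- arm.hand_in(): hands the job in, once; it reports no verdict.
The state is a dict: "time_s": time; "q": joint angles; "joint_vel": joint speeds; "tau": joint torques, N m; "ee_pos": TCP position; "tool_rot": TCP orientation; "ft_force": force on the tool from outside, world axes, zero at the start; "torque": the same for the moment, N m; "grip_width": finger opening in m.
Only numpy, scipy, OpenCV 4.12 (cv2) and the standard library are available. Lean on these libraries where they do the work, as an engineer would, in place of code of your own. Each camera call takes 0.05 s, during which the arm holds its last target. There are 200 camera calls.

## Working session

There is one attempt and no reset: what is moved stays moved. The work goes in short steps, Python scripts to look and compute and a tool call to move; the robot and the scene stay as the last step left them, time stands still between calls to the robot, and variables do not carry over. Pictures are saved under pics/ and viewed, about 8 in all and at most 12, crops included, and the job is handed in when it is done.

Besides the shell and the picture viewer there is one more tool, called by a JSON object that holds its "method" and its "body". move_arm: Moves the arm, as the interface text tells. Its arguments: {"type":"object","properties":{"deltas":{"type":"array"},"newtons":{"type":"number"}},"required":["deltas"]}

```bash
mkdir -p pics; ls
cat > h.py <<'E'
import numpy as np,cv2
from workcell import arm
def snap(cam,tag):
    p,d=arm.snapshot(cam); cv2.imwrite(f'pics/{tag}.png',p[:,:,::-1]); np.save(f'pics/{tag}.npy',d); return p,d
def world(cam,d,uv):
    c=arm.get_calibration(cam);M=np.array(c['mtx']);D=np.array(c['D'],float);T=np.linalg.inv(np.array(c['world_to_cam']))
    out=[]
    for u,v in uv:
        x,y=cv2.undistortPoints(np.array([[[u,v]]],float),M,D)[0,0]
        u0,v0=int(round(u)),int(round(v)); w=d[max(v0-1,0):v0+2,max(u0-1,0):u0+2];w=w[w>0]
        z=np.median(w) if len(w) else np.nan
        out.append((T@[x*z,-y*z,-z,1])[:3])
    return np.array(out)
def onplane(cam,uv,h):
    c=arm.get_calibration(cam);M=np.array(c['mtx']);D=np.array(c['D'],float);T=np.linalg.inv(np.array(c['world_to_cam']))
    out=[]
    for u,v in uv:
        x,y=cv2.undistortPoints(np.array([[[u,v]]],float),M,D)[0,0]
        r=T[:3,:3]@[x,-y,-1]; o=T[:3,3]; out.append(o+r*(h-o[2])/r[2])
    return np.array(out)
E
python3 - <<'E'
from h import *
for c in('top','side'): snap(c,c+'0')
s=arm.read_state();print({k:np.round(v,4) for k,v in s.items()},arm.grip_point_offset)
print(arm.get_calibration('top'))
E
```

```text
pics
{'time_s': np.float64(0.1), 'q': array([ 1.2404,  0.3328, -0.0647,  1.4608,  0.0216,  1.3499, -0.0885]), 'joint_vel': array([ 0.0012,  0.0001,  0.0009, -0.0011,  0.0012,  0.0006, -0.0013]), 'tau': array([ 2.10000e-03, -6.24551e+01,  2.52000e-02, -3.90721e+01,
       -6.14000e-02,  3.65000e-02,  0.00000e+00]), 'ee_pos': array([ 0.1892, -0.5953,  0.2011]), 'tool_rot': array([ 9.882e-01,  1.533e-01, -1.000e-04, -6.000e-04]), 'ft_force': array([ 0.6736,  0.0453, -0.422 ]), 'torque': array([-0.0455,  0.0068, -0.0179]), 'grip_width': np.float64(0.0873)} -0.0187
{'mtx': array([[441.34391073,   0.        , 314.94449308],
       [  0.        , 441.34391073, 238.38364256],
       [  0.        ,   0.        ,   1.        ]]), 'D': array([-0.09431055,  0.        ,  0.        ,  0.        ,  0.        ]), 'world_to_cam': array([[ 0.02124672, -0.99977332, -0.00137602, -0.0016174 ],
       [ 0.99495715,  0.02100939,  0.09807585, -0.55522778],
       [-0.09802471, -0.00345287,  0.99517799, -1.02140389],
       [ 0.        ,  0.        ,  0.        ,  1.        ]])}
```

View pics/top0.png

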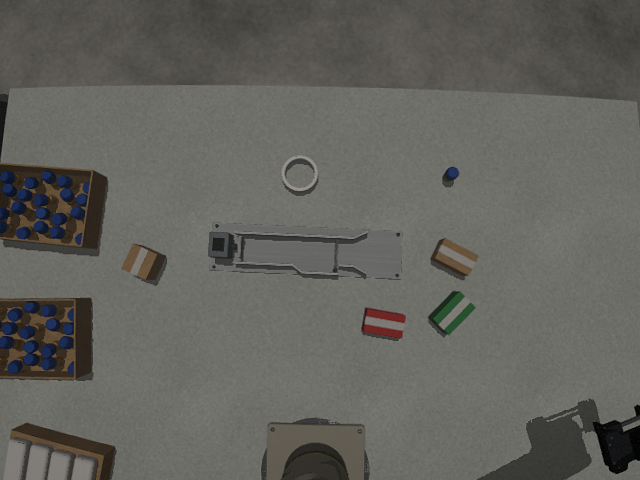

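View pics/side0.png

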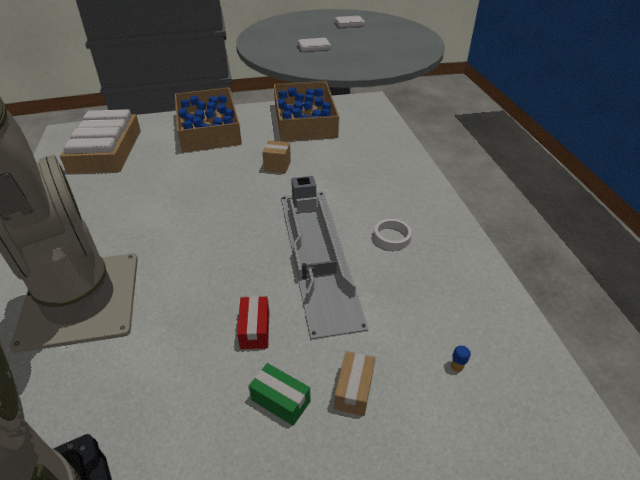

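The top view shows the candidates: brown oblong carton at (455,257), red at (384,323), green at (453,312), brown cube at (143,262). The brown oblong is the one meant, since red and green are excluded and the cube is not oblong. The lane runs from entry (402,254) to counter (220,245). Next I'll confirm in a crop.

Run:
```python
from h import *
im=cv2.imread('pics/top0.png')
a=cv2.resize(im[215:290,200:410],None,fx=3.8,fy=3.8,interpolation=cv2.INTER_CUBIC)
b=cv2.resize(im[230:285,425:485],None,fx=5,fy=5,interpolation=cv2.INTER_CUBIC)
o=np.zeros((a.shape[0]+b.shape[0],798,3),np.uint8);o[:a.shape[0]]=a[:,:798];o[a.shape[0]:,:b.shape[1]]=b
cv2.imwrite('pics/crop1.png',o);print(a.shape,b.shape)
```

```text
(285, 798, 3) (275, 300, 3)
```

View pics/crop1.png

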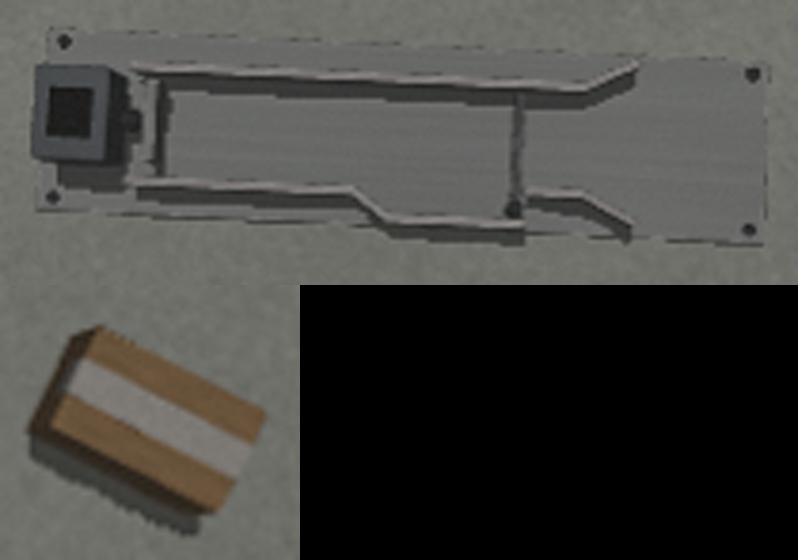

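The crop confirms it: a tan oblong carton with a white tape stripe, its top face corners at (100,326), (267,412), (215,514) and (50,428) in the crop. The bed's corners are clear, and the hinge pin is at (513,210).

Run:
```python
from h import *
f=lambda P,s,o:[((x+.5)/s-.5+o[0],(y+.5)/s-.5+o[1]) for x,y in P]
bed=onplane('top',f([(768,63),(763,245),(36,210),(50,28)],3.8,(200,215)),.006)
print('bed',bed.round(4)); 
# known corners in lane frame
L=np.array([[-.160,-.058],[-.160,.058],[.304,.058],[.304,-.058]])
W=bed[:,:2];lc,wc=L.mean(0),W.mean(0)
U,S,V=np.linalg.svd((L-lc).T@(W-wc));R=V.T@np.diag([1,np.linalg.det(V.T@U.T)])@U.T
t=wc-R@lc;print('lane o',t.round(4),'yaw deg',np.degrees(np.arctan2(R[1,0],R[0,0])).round(2),'resid',(L@R.T+t-W).round(4).tolist(),'S',S.sum()/((L-lc)**2).sum())
b=f([(100,326-285),(267,412-285),(215,514-285),(50,428-285)],5,(425,230))
C=onplane('top',b,.05);print('carton',C.round(4),C.mean(0).round(4),[np.linalg.norm(C[i]-C[i-1]).round(4) for i in range(4)])
d=np.load('pics/top0.npy');print('depthpt',world('top',d,[np.mean(b,0)]).round(4))
v=(C[1]-C[0]+C[2]-C[3]);print('carton yaw',np.degrees(np.arctan2(v[1],v[0])))
print('entry',R@[-.104,0]+t)
h=f([(513,210),(150,120)],3.8,(200,215));print('hinge,plate in lane',((onplane('top',h,.045)[:,:2]-t)@R).round(4))
```

```text
bed [[ 0.5793 -0.2009  0.006 ]
 [ 0.4629 -0.1981  0.006 ]
 [ 0.4751  0.265   0.006 ]
 [ 0.5922  0.261   0.006 ]]
lane o [ 0.5254 -0.0402] yaw deg 88.43 resid [[-0.0002, -0.0009], [0.0002, -0.0005], [0.0006, 0.0003], [-0.0005, 0.0011]] S 0.9975971919262027
carton [[ 0.5607 -0.2936  0.05  ]
 [ 0.5218 -0.3732  0.05  ]
 [ 0.4737 -0.3478  0.05  ]
 [ 0.5124 -0.2697  0.05  ]] [ 0.5171 -0.3211  0.05  ] [np.float64(0.0539), np.float64(0.0885), np.float64(0.0544), np.float64(0.0872)]
depthpt [[ 0.517  -0.3205  0.0512]]
carton yaw -116.20506546852151
entry [ 0.52256406 -0.14417236]
hinge,plate in lane [[0.0018 0.0446]
 [0.2273 0.0004]]
```

```bash
cat >> h.py <<'E'
from scipy.spatial.transform import Rotation as Ro
LO=np.array([.5254,-.0402]);LY=np.radians(88.43)
def lane(p):
    c,s=np.cos(LY),np.sin(LY);d=np.array(p[:2])-LO;return np.array([c*d[0]+s*d[1],-s*d[0]+c*d[1]])
def unlane(x,y):
    c,s=np.cos(LY),np.sin(LY);return LO+[c*x-s*y,s*x+c*y]
def delta(pos,yawy):
    """units to go to pos, pointing down with tool y at heading yawy (deg)"""
    s=arm.read_state();R=Ro.from_quat(s['tool_rot']);a=np.radians(yawy)
    y=np.array([np.cos(a),np.sin(a),0]);z=np.array([0,0,-1.]);x=np.cross(y,z)
    Rt=Ro.from_matrix(np.c_[x,y,z]);rv=np.degrees((R.inv()*Rt).as_rotvec())/10
    return np.r_[rv,R.inv().apply(np.array(pos)-s['ee_pos'])/.025].round(3)
E
python3 - <<'E'
from h import *
print(delta((.517,-.321,.13),-26.2))
E
```

```text
[-7.000e-03 -2.000e-03 -4.617e+00  1.582e+01 -6.481e+00  2.849e+00]
```

{"method": "move_arm", "body": {"deltas": [[[0, 0, -4.62, 15.82, -6.48, 2.85, 1], [0, 0, -4.62, 15.82, -6.48, 2.85, 1], [0, 0, -4.62, 15.82, -6.48, 2.85, 1], [0, 0, -4.62, 15.82, -6.48, 2.85, 1], [0, 0, -4.62, 15.82, -6.48, 2.85, 1], [0, 0, -4.62, 15.82, -6.48, 2.85, 1], [0, 0, -4.62, 15.82, -6.48, 2.85, 1], [0, 0, -4.62, 15.82, -6.48, 2.85, 1], [0, 0, -4.62, 15.82, -6.48, 2.85, 1], [0, 0, -4.62, 15.82, -6.48, 2.85, 1], [0, 0, -4.62, 15.82, -6.48, 2.85, 1]]]}}

```text
time_s: 1.48
ee_pos: [0.5165, -0.3226, 0.1307]
tool_rot: [0.849, 0.528, -0.0, 0.0]
ft_force: [0.7, -0.2, -0.1]
grip_width: 0.0874
```

Run:
```python
from h import *
s=arm.read_state();print(s['time_s'],s['ee_pos'],s['ft_force'],delta((.517,-.321,.039),-26.2))
p,d=snap('side','side1')
cv2.imwrite('pics/side1c.png',cv2.resize(p[230:450,230:490,::-1],None,fx=2.6,fy=2.6))
```

```text
1.475 [ 0.51646658 -0.32257685  0.13069787] [ 0.68514989 -0.15862998 -0.1076493 ] [ 2.000e-03  3.000e-03 -8.000e-03  6.800e-02 -1.000e-02  3.668e+00]
```

View pics/side1c.png

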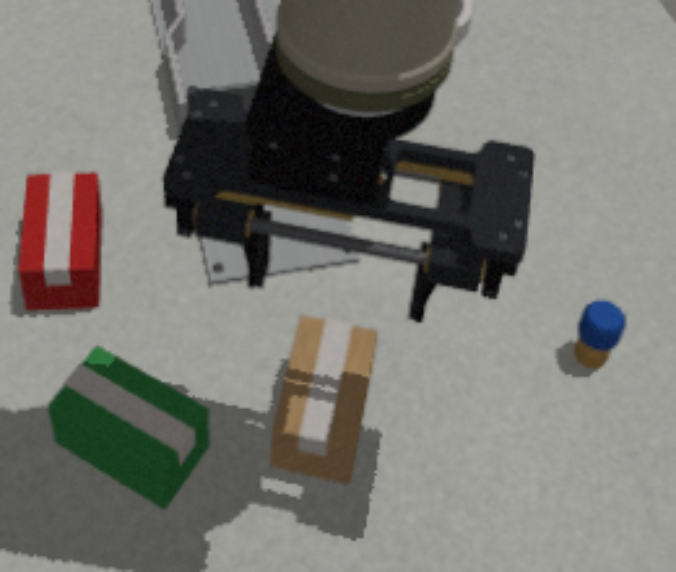

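The gripper straddles the carton with clearance on both sides, so I'm descending for a deep carrying grasp.

{"method": "move_arm", "body": {"deltas": [[[0, 0, 0, 0.07, 0, 2, 1], [0, 0, 0, 0.07, 0, 3.2, 1], [0, 0, 0, 0.07, 0, 4.2, 1], [0, 0, 0, 0.07, 0, 4.2, 1], [0, 0, 0, 0.07, 0, 4.2, 0], [0, 0, 0, 0.07, 0, 4.2, 0], [0, 0, 0, 0.07, 0, 4.2, 0], [0, 0, 0, 0.07, 0, 4.2, 0], [0, 0, 0, 0.07, 0, 4.2, 0], [0, 0, 0, 0.07, 0, 4.2, 0]]], "newtons": 20}}

```text
time_s: 2.78
ee_pos: [0.518, -0.3199, 0.0259]
tool_rot: [0.849, 0.529, -0.0, 0.0]
ft_force: [-2.9, 0.8, 4.6]
grip_width: 0.0533
```

{"method": "move_arm", "body": {"deltas": [[[0, 0, 0, 0, 0, -1, 0], [0, 0, 0, 0, 0, -2, 0], [0, 0, 0, 0, 0, -2, 0]]]}}

```text
time_s: 3.15
ee_pos: [0.5189, -0.3204, 0.0767]
tool_rot: [0.849, 0.529, 0.001, 0.001]
ft_force: [-0.4, -0.6, -3.3]
grip_width: 0.0535
```

Run:
```python
from h import *
s=arm.read_state();print(s['ee_pos'],s['ft_force'],s['grip_width'])
e=unlane(-.104,0);print(e,delta((*e,.075),-1.57),delta((*e,.033),-1.57))
```

```text
[ 0.51894592 -0.32038452  0.07668824] [-0.38160766 -0.62722302 -3.30250327] 0.053496165886285675
[ 0.52255058 -0.14416096] [ 1.600e-02  5.000e-03 -2.460e+00  6.390e+00 -2.979e+00  5.700e-02] [ 1.600e-02  5.000e-03 -2.460e+00  6.391e+00 -2.984e+00  1.737e+00]
```

{"method": "move_arm", "body": {"deltas": [[[0, 0, -0.8, 2.13, -1, 0, 0], [0, 0, -1.6, 4.26, -2, 0, 0], [0, 0, -2.46, 6.39, -2.98, 0, 0], [0, 0, -2.46, 6.39, -2.98, 0, 0], [0, 0, -2.46, 6.39, -2.98, 0, 0], [0, 0, -2.46, 6.39, -2.98, 0.7, 0], [0, 0, -2.46, 6.39, -2.98, 1.4, 0], [0, 0, -2.46, 6.39, -2.98, 1.7, 0], [0, 0, -2.46, 6.39, -2.98, 1.7, 0]]]}}

```text
time_s: 4.28
ee_pos: [0.5211, -0.1438, 0.0321]
tool_rot: [0.717, 0.697, -0.0, -0.001]
ft_force: [0.5, 0.5, -2.5]
grip_width: 0.0535
```

Run:
```python
from h import *
s=arm.read_state();e=s['ee_pos'];print(e,lane(e),s['ft_force'],s['grip_width'],delta((*unlane(-.104,0),.0315),-1.57))
```

```text
[ 0.52106507 -0.14376327  0.03205589] [-0.10364316  0.00149585] [ 0.52997923  0.48041448 -2.54731147] 0.05350173575913369 [-0.007 -0.002 -0.002 -0.014  0.06   0.022]
```

{"method": "move_arm", "body": {"deltas": [[[0, 0, 0, 0, 0.06, 0.02, 0], [0, 0, 0, 0, 0.06, 0.06, 0], [0, 0, 0, 0, 0.06, 0.06, 1], [0, 0, 0, 0, 0.06, 0.04, 1], [0, 0, 0, 0, 0.06, -0.3, 1], [0, 0, 0, 0, 0.06, -0.58, 1], [0, 0, 0, 0, 0.06, -0.58, 1], [0, 0, 0, 0, 0.06, -0.58, 1]]]}}

```text
time_s: 5.28
ee_pos: [0.523, -0.1437, 0.0475]
tool_rot: [0.717, 0.697, -0.0, 0.0]
ft_force: [0.3, 0.4, -0.5]
grip_width: 0.0866
```

Run:
```python
from h import *
s=arm.read_state();e=s['ee_pos'];print(e,lane(e),s['ft_force'],s['grip_width'])
p,d=snap('side','side2')
cv2.imwrite('pics/side2c.png',cv2.resize(p[170:370,230:430,::-1],None,fx=3,fy=3))
```

```text
[ 0.52302403 -0.14374803  0.04753427] [-0.10357426 -0.00046196] [ 0.30861529  0.39744856 -0.53598364] 0.08661052523553198
```

View pics/side2c.png

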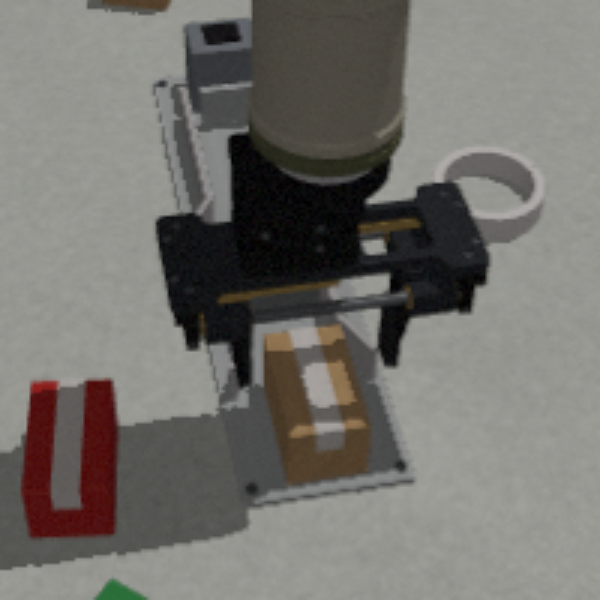

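The carton lies flat and straight in the entry, its nose between the wings. Before the push, I'll check the height of the hinge pin and the walls against the finger tips.

Run:
```python
from h import *
d=np.load('pics/top0.npy')
uv=[(u,v) for v in range(266,275) for u in range(331,340)]
w=world('top',d,uv);print('pin z',np.nanmax(w[:,2]));print((w[:,2].reshape(9,9)*1000).round())
uv=[(u,v) for v in range(238,266) for u in range(333,341)];print('leaf',np.nanmax(world('top',d,uv)[:,2]))
uv=[(u,v) for v in range(232,258) for u in range(205,232)];print('counter',np.nanmax(world('top',d,uv)[:,2]))
```

```text
pin z 0.04831504449862445
[[ 7.  7. 10. 45. 45. 42. 40. 14. 42.]
 [ 7.  7. 15. 45. 46. 45. 14.  6.  7.]
 [ 7.  8. 17. 47. 47. 47.  8.  6.  6.]
 [ 7.  8. 45. 47. 48. 48.  9.  7.  6.]
 [ 6.  8. 45. 46. 47. 45.  9.  7.  6.]
 [ 6.  8. 11. 45. 45.  9.  6.  6.  6.]
 [ 7.  8. 22. 41. 41. 41.  6.  6.  5.]
 [40. 40. 40. 40. 40. 41.  6.  6.  5.]
 [40. 40. 40. 40. 40. 41. 23.  6.  7.]]
leaf 0.04599470062710598
counter 0.07250389189630047
```

{"method": "move_arm", "body": {"deltas": [[[0, 0, 0, 0, 0, 0.06, 0.3], [0, 0, 0, 0, 0, 0.06, 0], [0, 0, 0, 0, 0, 0.06, 0], [0, 0, 0, 0, 0, 0.06, 0], [0, 0, 0, 0, 0, 0.06, 0]]], "newtons": 20}}

```text
time_s: 5.95
ee_pos: [0.5231, -0.1437, 0.046]
tool_rot: [0.717, 0.697, -0.0, 0.0]
ft_force: [0.2, 0.6, -0.6]
grip_width: 0.0449
```

Run:
```python
from h import *
s=arm.read_state();print(s['grip_width'],s['ft_force'])
p,d=snap('side','side3')
cv2.imwrite('pics/side3c.png',cv2.resize(p[220:370,250:400,::-1],None,fx=4,fy=4,interpolation=cv2.INTER_CUBIC))
p,d=snap('top','top3')
```

```text
0.044918228784856254 [ 0.2133293   0.58147001 -0.63716778]
```

View pics/side3c.png

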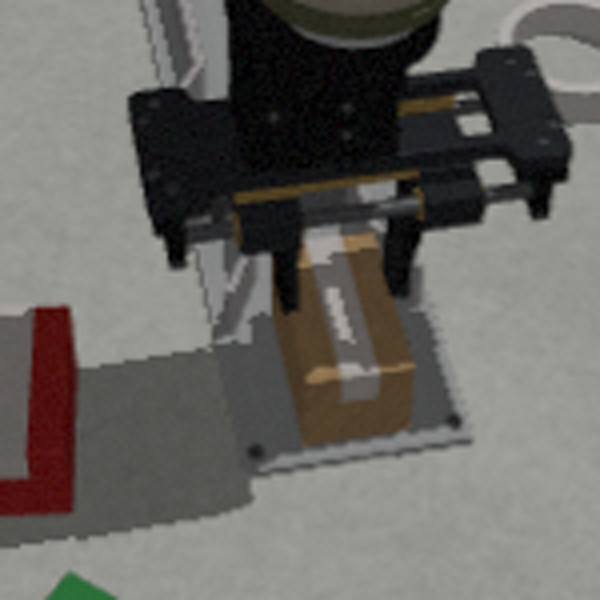

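The grip closed to 45 mm against a 54 mm carton, so only the tapered tips bite and a top grip is poor. The hinge pin (48 mm) is also too high for it. I'll push from behind instead, with the fingers slightly open (about 48 mm overall, which fits the 60 mm channel).

{"method": "move_arm", "body": {"deltas": [[[0, 0, 0, 0, 0, 0, 1], [0, 0, 0, 0, 0, 0, 1], [0, 0, 0, 0, 0, -0.7, 1], [0, 0, 0, 0, 0, -1.4, 1], [0, 0, 0, -1.5, 0, -1.4, 0.6], [0, 0, 0, -2.9, 0, -1.4, 0.2], [0, 0, 0, -2.9, 0, -1.4, 0.2], [0, 0, 0, -2.9, 0, -1.4, 0.2]]]}}

```text
time_s: 7.05
ee_pos: [0.5216, -0.2155, 0.0819]
tool_rot: [0.717, 0.698, 0.0, 0.0]
ft_force: [-0.0, 0.0, -0.1]
grip_width: 0.0446
```

Run:
```python
from h import *
s=arm.read_state();e=s['ee_pos'];print(e,lane(e),s['ft_force'],s['grip_width'],delta((*unlane(-.176,0),.02),-1.57))
p,d=snap('top','top4')
cv2.imwrite('pics/top4c.png',cv2.resize(p[205:305,310:450,::-1],None,fx=5,fy=5,interpolation=cv2.INTER_CUBIC))
```

```text
[ 0.52156239 -0.21549937  0.08194172] [-0.17533871 -0.00096673] [-0.00152466  0.00365589 -0.07283179] 0.04461605977213724 [ 0.006 -0.     0.003 -0.027 -0.041  2.478]
```

View pics/top4c.png

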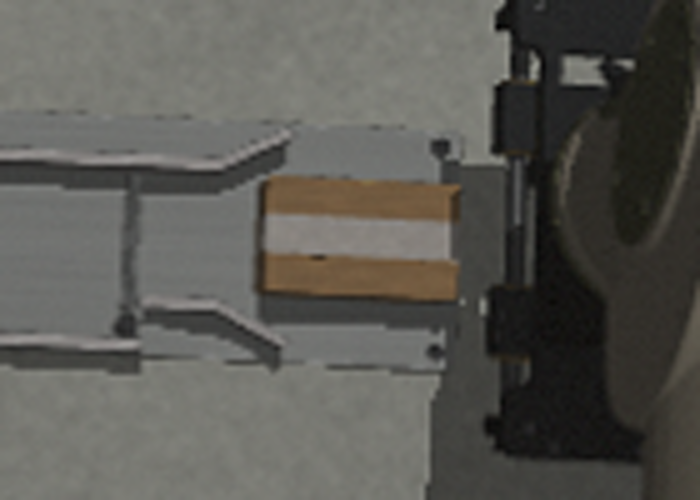

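The carton sits straight and near mid-channel, its top face in the crop running from (262,178) to (458,300). I'm lowering behind its tail.

{"method": "move_arm", "body": {"deltas": [[[0, 0, 0, 0, -0.04, 0, 0.2], [0, 0, 0, 0, -0.04, 0, 0.2], [0, 0, 0, 0, -0.04, 1, 0.2], [0, 0, 0, 0, -0.04, 2, 0.2], [0, 0, 0, 0, -0.04, 2.4, 0.2], [0, 0, 0, 0, -0.04, 2.4, 0.2]]]}}

```text
time_s: 7.85
ee_pos: [0.5199, -0.2159, 0.0208]
tool_rot: [0.717, 0.697, -0.0, -0.0]
ft_force: [-0.4, 0.4, -0.0]
grip_width: 0.0175
```

Run:
```python
from h import *
s=arm.read_state();e=s['ee_pos'];print(e,lane(e),s['ft_force'],s['grip_width'])
C=onplane('top',[((x+.5)/5-.5+310,(y+.5)/5-.5+205) for x,y in [(264,178),(458,187),(457,300),(262,290)]],.056)
print([lane(c).round(4) for c in C])
```

```text
[ 0.51989785 -0.21587544  0.02080283] [-0.17576024  0.00068689] [-0.44975986  0.43459846 -0.00833461] 0.017470774739138613
[array([-0.0588, -0.0266]), array([-0.149 , -0.0268]), array([-0.1502,  0.0255]), array([-0.0599,  0.0252])]
```

{"method": "move_arm", "body": {"deltas": [[[0, 0, 0, 0.4, -0.04, 0, 0.2], [0, 0, 0, 0.8, -0.04, 0, 0.2], [0, 0, 0, 1.2, -0.04, 0, 0.2], [0, 0, 0, 1.6, -0.04, 0, 0.2], [0, 0, 0, 2.0, -0.04, 0, 0.2], [0, 0, 0, 2.4, -0.04, 0, 0.2], [0, 0, 0, 2.8, -0.04, 0, 0.2], [0, 0, 0, 3.2, -0.04, 0, 0.2], [0, 0, 0, 3.6, -0.04, 0, 0.2]]]}}

```text
time_s: 8.98
ee_pos: [0.5214, -0.1271, 0.021]
tool_rot: [0.717, 0.697, -0.001, 0.001]
ft_force: [-0.9, -8.8, 2.9]
grip_width: 0.0173
```

{"method": "move_arm", "body": {"deltas": [[[0, 0, 0, 0.35, 0, 0, 0.2], [0, 0, 0, 0.7, 0, 0, 0.2], [0, 0, 0, 1.0, 0, 0, 0.2], [0, 0, 0, 1.25, 0, 0, 0.2], [0, 0, 0, 1.25, 0, 0, 0.2], [0, 0, 0, 1.25, 0, 0, 0.2]]]}}

```text
time_s: 9.72
ee_pos: [0.522, -0.094, 0.0207]
tool_rot: [0.716, 0.698, -0.0, -0.001]
ft_force: [0.6, 0.3, 0.3]
grip_width: 0.0173
```

Run:
```python
from h import *
s=arm.read_state();e=s['ee_pos'];print(e,lane(e),s['ft_force'],s['grip_width'])
p,d=snap('top','top5');q,_=snap('side','side5')
o=np.hstack([cv2.resize(p[210:290,280:400,::-1],(600,400)),cv2.resize(q[200:350,270:370,::-1],(200,300))[:300].repeat(1,0) if 0 else np.pad(cv2.resize(q[200:350,270:370,::-1],(200,300)),((0,100),(0,0),(0,0)))])
cv2.imwrite('pics/c5.png',o)
```

```text
[ 0.52195468 -0.09404804  0.02065705] [-0.05392222  0.00196868] [0.5862748  0.29647197 0.28545772] 0.017288035816304833
```

View pics/c5.png

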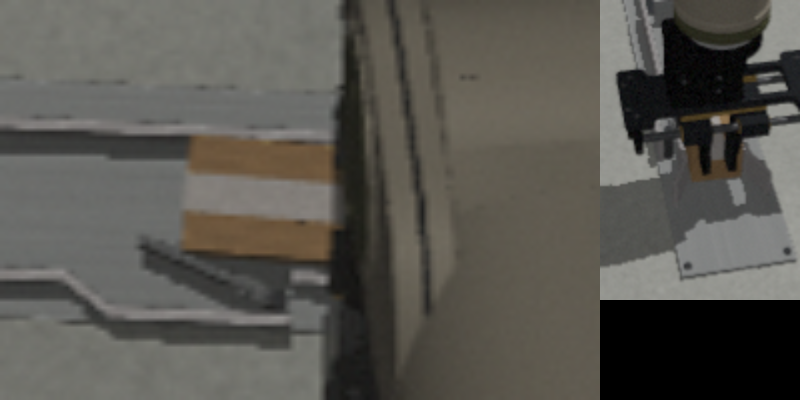

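The carton is flat in the channel, with its nose at about (185,195) in the crop. The leaf, from (270,300) to (145,240), stands about 64° open. I'll check the numbers.

Run:
```python
from h import *
f=lambda P:[((x+.5)/5-.5+280,(y+.5)/5-.5+210) for x,y in P]
print('nose',[lane(c).round(4) for c in onplane('top',f([(190,137),(183,249)]),.056)])
l=[lane(c) for c in onplane('top',f([(145,240),(268,297)]),.043)];print(l,'gate',np.arctan2(l[0][0]-l[1][0],l[1][1]-l[0][1]))
```

```text
nose [array([ 0.045, -0.029]), array([0.0457, 0.0229])]
[array([0.0636233 , 0.01887014]), array([0.00515323, 0.04260622])] gate 1.1851689033092014
```

{"method": "move_arm", "body": {"deltas": [[[0, 0, 0, 0.32, -0.08, 0, 0.2], [0, 0, 0, 0.64, -0.08, 0, 0.2], [0, 0, 0, 0.96, -0.08, 0, 0.2], [0, 0, 0, 1.28, -0.08, 0, 0.2], [0, 0, 0, 1.6, -0.08, 0, 0.2], [0, 0, 0, 1.92, -0.08, 0, 0.2], [0, 0, 0, 2.24, -0.08, 0, 0.2], [0, 0, 0, 2.56, -0.08, 0, 0.2], [0, 0, 0, 2.88, -0.08, 0, 0.2], [0, 0, 0, 3.2, -0.08, 0, 0.2]]]}}

```text
time_s: 11.08
ee_pos: [0.5227, -0.0143, 0.021]
tool_rot: [0.717, 0.697, 0.0, 0.0]
ft_force: [1.3, -2.9, -0.9]
grip_width: 0.0171
```

{"method": "move_arm", "body": {"deltas": [[[0, 0, 0, 0.32, 0, 0, 0.2], [0, 0, 0, 0.64, 0, 0, 0.2], [0, 0, 0, 0.96, 0, 0, 0.2], [0, 0, 0, 1.28, 0, 0, 0.2], [0, 0, 0, 1.6, 0, 0, 0.2], [0, 0, 0, 1.92, 0, 0, 0.2], [0, 0, 0, 2.2, 0, 0, 0.2], [0, 0, 0, 2.45, 0, 0, 0.2], [0, 0, 0, 2.65, 0, 0, 0.2], [0, 0, 0, 2.8, 0, 0, 0.2]]]}}

```text
time_s: 12.32
ee_pos: [0.5244, 0.0554, 0.021]
tool_rot: [0.717, 0.697, -0.0, -0.0]
ft_force: [-0.4, -3.0, 0.4]
grip_width: 0.0172
```

Run:
```python
from h import *
s=arm.read_state();e=s['ee_pos'];print(e,lane(e),s['ft_force'],s['grip_width'])
p,d=snap('top','top6')
cv2.imwrite('pics/c6.png',cv2.resize(p[210:290,200:360,::-1],(800,400),interpolation=cv2.INTER_CUBIC))
```

```text
[0.52439828 0.05538325 0.02096514] [0.09551992 0.00362015] [-0.40348514 -2.99323373  0.43223374] 0.01719783908133162
```

View pics/c6.png

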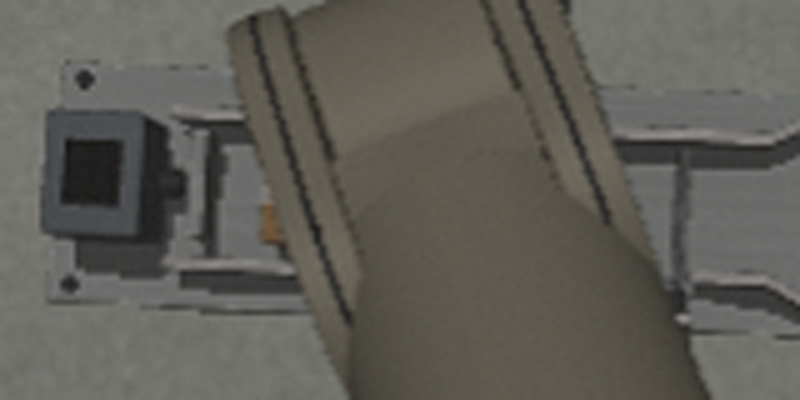

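The gate is already shut behind the fingers and sliding friction is about 3 N. The plate is about 20 mm ahead, so I'll approach slowly.

{"method": "move_arm", "body": {"deltas": [[[0, 0, 0, 0.1, 0, 0, 0.2], [0, 0, 0, 0.2, 0, 0, 0.2], [0, 0, 0, 0.3, 0, 0, 0.2], [0, 0, 0, 0.4, 0, 0, 0.2], [0, 0, 0, 0.48, 0, 0, 0.2]]]}}

```text
time_s: 13.0
ee_pos: [0.5248, 0.0673, 0.021]
tool_rot: [0.717, 0.697, 0.0, 0.0]
ft_force: [0.2, -1.4, -0.0]
grip_width: 0.0175
```

{"method": "move_arm", "body": {"deltas": [[[0, 0, 0, 0.06, 0, 0, 0.2], [0, 0, 0, 0.12, 0, 0, 0.2]]]}}

```text
time_s: 13.25
ee_pos: [0.5249, 0.0702, 0.021]
tool_rot: [0.717, 0.697, -0.0, 0.0]
ft_force: [-0.0, -1.5, 0.4]
grip_width: 0.0177
```

{"method": "move_arm", "body": {"deltas": [[[0, 0, 0, 0.06, 0, 0, 0.2], [0, 0, 0, 0.1, 0, 0, 0.2]]]}}

```text
time_s: 13.5
ee_pos: [0.525, 0.0727, 0.021]
tool_rot: [0.717, 0.697, 0.0, 0.0]
ft_force: [-0.2, -1.2, -0.4]
grip_width: 0.0174
```

{"method": "move_arm", "body": {"deltas": [[[0, 0, 0, 0.05, 0, 0, 0.2], [0, 0, 0, 0.1, 0, 0, 0.2]]]}}

```text
time_s: 13.75
ee_pos: [0.525, 0.0752, 0.021]
tool_rot: [0.717, 0.697, -0.0, 0.0]
ft_force: [0.1, -2.9, -0.5]
grip_width: 0.0174
```

{"method": "move_arm", "body": {"deltas": [[[0, 0, 0, 0.05, 0, 0, 0.2], [0, 0, 0, 0.1, 0, 0, 0.2]]]}}

```text
time_s: 14.0
ee_pos: [0.5251, 0.0777, 0.021]
tool_rot: [0.717, 0.697, -0.0, 0.0]
ft_force: [0.5, -2.6, 0.4]
grip_width: 0.0175
```

{"method": "move_arm", "body": {"deltas": [[[0, 0, 0, 0.04, 0, 0, 0.2], [0, 0, 0, 0.08, 0, 0, 0.2]]]}}

```text
time_s: 14.25
ee_pos: [0.5252, 0.0796, 0.021]
tool_rot: [0.717, 0.697, -0.0, 0.0]
ft_force: [0.5, -1.8, 0.2]
grip_width: 0.0173
```

{"method": "move_arm", "body": {"deltas": [[[0, 0, 0, 0.04, 0, 0, 0.2], [0, 0, 0, 0.08, 0, 0, 0.2]]]}}

```text
time_s: 14.5
ee_pos: [0.5252, 0.0817, 0.021]
tool_rot: [0.717, 0.697, 0.0, 0.0]
ft_force: [-0.9, -1.3, -1.3]
grip_width: 0.017
```

{"method": "move_arm", "body": {"deltas": [[[0, 0, 0, 0.04, 0, 0, 0.2], [0, 0, 0, 0.08, 0, 0, 0.2]]]}}

```text
time_s: 14.75
ee_pos: [0.5253, 0.0837, 0.021]
tool_rot: [0.717, 0.697, 0.0, 0.0]
ft_force: [-0.1, -1.7, -0.4]
grip_width: 0.0175
```

{"method": "move_arm", "body": {"deltas": [[[0, 0, 0, 0.04, 0, 0, 0.2], [0, 0, 0, 0.06, 0, 0, 0.2]]]}}

```text
time_s: 15.0
ee_pos: [0.5253, 0.0846, 0.021]
tool_rot: [0.717, 0.697, -0.0, 0.0]
ft_force: [-0.2, -4.8, 1.6]
grip_width: 0.0171
```

{"method": "move_arm", "body": {"deltas": [[[0, 0, 0, 0.04, 0, 0, 0.2], [0, 0, 0, 0.06, 0, 0, 0.2]]]}}

```text
time_s: 15.25
ee_pos: [0.5254, 0.0856, 0.021]
tool_rot: [0.717, 0.697, -0.0, 0.0]
ft_force: [0.1, -6.9, 1.7]
grip_width: 0.0176
```

{"method": "move_arm", "body": {"deltas": [[[0, 0, 0, 0.03, 0, 0, 0.2], [0, 0, 0, 0.05, 0, 0, 0.2]]]}}

```text
time_s: 15.5
ee_pos: [0.5254, 0.0866, 0.021]
tool_rot: [0.717, 0.697, -0.001, 0.001]
ft_force: [-0.3, -5.2, 1.3]
grip_width: 0.0174
```

{"method": "move_arm", "body": {"deltas": [[[0, 0, 0, 0.03, 0, 0, 0.2], [0, 0, 0, 0.05, 0, 0, 0.2]]]}}

```text
time_s: 15.75
ee_pos: [0.5255, 0.0876, 0.021]
tool_rot: [0.717, 0.697, -0.001, 0.001]
ft_force: [0.5, -6.9, 1.7]
grip_width: 0.0169
```

{"method": "move_arm", "body": {"deltas": [[[0, 0, 0, 0.02, 0, 0, 0.2], [0, 0, 0, 0.03, 0, 0, 0.2]]]}}

```text
time_s: 16.0
ee_pos: [0.5255, 0.0882, 0.021]
tool_rot: [0.717, 0.697, -0.001, 0.001]
ft_force: [-0.5, -7.7, 2.3]
grip_width: 0.0178
```

{"method": "move_arm", "body": {"deltas": [[[0, 0, 0, 0.02, 0, 0, 0.2], [0, 0, 0, 0.03, 0, 0, 0.2]]]}}

```text
time_s: 16.25
ee_pos: [0.5255, 0.0888, 0.021]
tool_rot: [0.717, 0.697, -0.001, 0.001]
ft_force: [-1.5, -8.6, 3.3]
grip_width: 0.0175
```

{"method": "move_arm", "body": {"deltas": [[[0, 0, 0, 0.02, 0, 0, 0.2], [0, 0, 0, 0.02, 0, 0, 0.2]]]}}

```text
time_s: 16.5
ee_pos: [0.5255, 0.0893, 0.021]
tool_rot: [0.717, 0.697, -0.001, 0.001]
ft_force: [-0.7, -7.6, 2.6]
grip_width: 0.0175
```

{"method": "move_arm", "body": {"deltas": [[[0, 0, 0, 0.02, 0, 0, 0.2], [0, 0, 0, 0.02, 0, 0, 0.2]]]}}

```text
time_s: 16.75
ee_pos: [0.5255, 0.0896, 0.021]
tool_rot: [0.717, 0.697, -0.001, 0.001]
ft_force: [-1.1, -8.6, 3.1]
grip_width: 0.0175
```

{"method": "move_arm", "body": {"deltas": [[[0, 0, 0, 0.02, 0, 0, 0.2], [0, 0, 0, 0.02, 0, 0, 0.2]]]}}

```text
time_s: 17.0
ee_pos: [0.5255, 0.0896, 0.021]
tool_rot: [0.717, 0.697, -0.001, 0.001]
ft_force: [-1.1, -10.4, 3.1]
grip_width: 0.0172
```

{"method": "move_arm", "body": {"deltas": [[[0, 0, 0, 0.02, 0, 0, 0.2], [0, 0, 0, 0.02, 0, 0, 0.2]]]}}

```text
time_s: 17.25
ee_pos: [0.5256, 0.0896, 0.021]
tool_rot: [0.717, 0.697, -0.001, 0.001]
ft_force: [-1.3, -11.8, 3.9]
grip_width: 0.0173
```

The position has stopped at y = 0.0896 while the force climbs, so the plate is on its hard stop with under 12 N in total. I'll hold, then back off slowly.

{"method": "move_arm", "body": {"deltas": [[[0, 0, 0, -0.01, 0, 0, 0.2], [0, 0, 0, -0.01, 0, 0, 0.2], [0, 0, 0, -0.01, 0, 0, 0.2], [0, 0, 0, -0.01, 0, 0, 0.2], [0, 0, 0, -0.01, 0, 0, 0.2], [0, 0, 0, -0.01, 0, 0, 0.2], [0, 0, 0, -0.01, 0, 0, 0.2], [0, 0, 0, -0.01, 0, 0, 0.2], [0, 0, 0, -0.01, 0, 0, 0.2], [0, 0, 0, -0.01, 0, 0, 0.2]]]}}

```text
time_s: 18.5
ee_pos: [0.5255, 0.0896, 0.021]
tool_rot: [0.717, 0.697, -0.001, 0.001]
ft_force: [-1.6, -11.2, 4.6]
grip_width: 0.0171
```

{"method": "move_arm", "body": {"deltas": [[[0, 0, 0, -0.1, 0, 0, 0.2], [0, 0, 0, -0.2, 0, 0, 0.2], [0, 0, 0, -0.3, 0, 0, 0.2], [0, 0, 0, -0.5, 0, 0, 0.2], [0, 0, 0, -0.7, 0, 0, 0.2], [0, 0, 0, -0.7, 0, 0, 0.2]]]}}

```text
time_s: 19.25
ee_pos: [0.525, 0.0745, 0.021]
tool_rot: [0.717, 0.697, 0.0, 0.0]
ft_force: [-0.5, -0.3, -0.4]
grip_width: 0.0176
```

{"method": "move_arm", "body": {"deltas": [[[0, 0, 0, 0, 0, -1, 0.2], [0, 0, 0, 0, 0, -2.5, 0.2], [0, 0, 0, 0, 0, -4.5, 0.2], [0, 0, 0, -2, 0, -6, 0.2], [0, 0, 0, -4, 0, -6, 0.2], [0, 0, 0, -6, 0, -6, 0.2], [0, 0, 0, -8, 0, -6, 0.2], [0, 0, 0, -9, 0, -6, 0.2], [0, 0, 0, -9, 0, -6, 0.2], [0, 0, 0, -9, 0, -6, 0.2]]]}}

```text
time_s: 20.5
ee_pos: [0.5191, -0.1487, 0.171]
tool_rot: [0.716, 0.698, 0.0, -0.0]
ft_force: [-0.5, -0.2, 1.2]
grip_width: 0.0175
```

Run:
```python
from h import *
s=arm.read_state();e=s['ee_pos'];print(s['time_s'],e,s['ft_force'])
p,d=snap('top','top7')
cv2.imwrite('pics/c7.png',cv2.resize(p[210:290,200:360,::-1],(800,400),interpolation=cv2.INTER_CUBIC))
```

```text
20.5 [ 0.51909433 -0.14870961  0.17102896] [-0.45532957 -0.1914489   1.24484554]
```

View pics/c7.png

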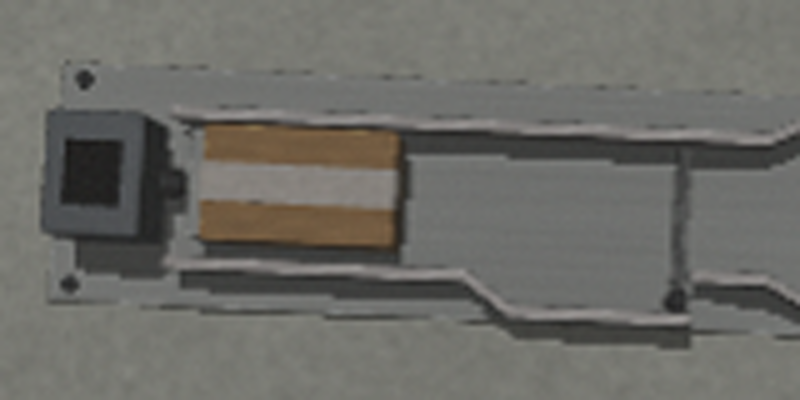

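The carton lies flat against the plate, its top running from (200,125) to (400,247), and the gate is shut at x≈682. I'll check the pose and hand in.

Run:
```python
from h import *
f=lambda P:[((x+.5)/5-.5+200,(y+.5)/5-.5+210) for x,y in P]
C=np.array([lane(c) for c in onplane('top',f([(205,126),(400,131),(396,246),(201,238)]),.056)]);print(C.round(4),C.mean(0))
l=[lane(c) for c in onplane('top',f([(683,150),(675,298)]),.043)];print('gate',np.arctan2(l[0][0]-l[1][0],l[1][1]-l[0][1]))
w=C.mean(0)
if .12<w[0]<.193 and abs(w[1])<.018: print(arm.hand_in())
```

```text
[[ 0.2236 -0.0255]
 [ 0.1329 -0.0276]
 [ 0.1318  0.0257]
 [ 0.2221  0.0265]] [ 0.17760532 -0.00022115]
gate -0.009506443132702753
the job is handed in; nothing more can be done
None
```

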